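# Clear the swing and shut the supply cabinet on its catch

## Robot

A 6-joint arm with a two-finger parallel gripper is mounted at the origin on the work surface. World frame = base frame: x ahead of the robot, y to its left, z up, the work surface at z = 0. Lengths are in mm, angles in rad, forces in N, time in s.
With the tool pointing down it reaches from about 400 to 925 mm from the base axis. Payload 12.5 kg.
Tool frame: the origin (TCP) lies where the fingers leave the gripper's body, on its centre line; the fingertips stand 78 mm ahead of it and the grasp point (between the pads) lies 59 mm ahead of it; z points along the fingers, y is the direction in which the jaws open and shut (so a half turn about z gives the same grasp; the last joint's range is limited). The gripper opens to 95 mm and grips with 3 to 60 N. Pads are 20 mm wide; open, the fingers measure 119 mm over their backs; the gripper's body (75 mm by 180 mm) begins 59 mm behind the grasp point.
Start: joints at [1.163, 0.491, 1.559, -0, 1.092, -0.106], TCP at [185.755, 596.769, 292.261] pointing down, gripper open.
Joint ranges: [-3.1, 3.1], [-0.84, 2.19], [0.05, 2.79], [-1.13, 4.28], [0.06, 2.93], [-2.69, 2.69]. Speed limits (rad/s): [2.22, 2.22, 2.79, 3.14, 3.14, 3.14].

## Interface

Orientations are given as [roll, pitch, yaw] about the fixed x, y, z axes, in that order (R = Rz(yaw) Ry(pitch) Rx(roll)).
In Python, from cell import env, viewer, ticket, search_frame gives the robot as it stands.
- The arm moves only by the shell command python3 -m inch 'ROWS'. ROWS is a JSON object of lists of equal length, an entry for each row: "hand": the opening, from 0 (shut) to 1 (fully open); "delta_pos": the shift along the tool's x, y, z in cm, a list of three; "turn": the turn about the tool's z in rad. A call has 1 to 20 rows; each row shifts and turns the commanded pose from where the row before left it, along the tool's axes as they then stand; what a row does not reach is not made up. A row lasts 1/10 s, in which the tool goes at most 50 mm and 8.59 degrees, less where a joint would pass 70% of its speed; a pose out of reach is approached as far as the arm can. A call is refused whole if a number of a shift passes 5 or a number of a turn 0.15, either way. A call with a gripper value outside its range is refused whole. The fingers move at their own pace and stop on an object; the grip force is fixed at half the most. Time passes only in rows, so rows that do not move let the fingers close. It gives the time, the measured TCP pose, the force and the opening at its end, in the units of the state.
- env.state(): the state, without advancing time (a new reading comes with each control period).
- viewer.read_camera(name): name is "scene" or "top"; returns (picture, depth): 420x560x3 uint8, blue, green, red; 420x560 float32, mm along the optical axis (not along the pixel's ray), 0 where there is no reading.
- viewer.get_calibration(name): a dict with "fx", "fy", "cx", "cy" (pixels), "T" (4x4, takes a point from camera to world coordinates). Camera axes: x right, y down, z forward; pixel columns grow to the right and rows downward; lengths in mm; the calibration is good to about 2 mm. A picture is of the moment at which its call begins. get_calibration takes no time and is no camera call.
- ticket.job_done(): hands the job in, once; it reports no verdict.
Trained networks look in the newest picture that a camera, given by its name, has taken for a name from the list of things; names that differ only in an ending like _2 or _b are one class to them, and where a whole thing is asked for, a point or a joint stands for the part that bears it (a point fixed in the world has none). Each returns a list of dicts, best first, with "p" (0 to 1); they miss things now and then, are a little off and sometimes report something else, mostly with a low value. They report only what shows in the picture. A call takes as long as a camera call. They do not tell look-alikes from the thing itself.
- search_frame(camera, label): "centre" ([column, row] in pixels, amid what is visible of it).
The state is a dict: "t": time; "joints": joint angles; "qvel": joint speeds; "tau": joint torques, N m; "eef_pos": TCP position; "tcp_rot": TCP orientation; "ft_force": force on the tool from outside, world axes, zero at the start; "moment": the same for the moment, N m; "opening": opening from 0.0 (shut) to 1.0 (fully open).
Only numpy, scipy, OpenCV 4.12 (cv2) and the standard library are available. Lean on these libraries where they do the work, as an engineer would, in place of code of your own. Each camera call takes 0.05 s, during which the arm holds its last target.

## Task

One of the three wine bottles has been left standing in the swing of the open red cabinet door. Lift or slide that bottle out, without hitting the cabinet or door with it, and leave it standing upright near the middle of the round cork mat; then gently push the door shut, without slamming it, until it has snapped fully home on its catch. Leave the other two bottles, the heat gun and the label roll where they are, knock nothing over and do not let the door run into a bottle.

Things in the scene. Friction and masses are not known exactly. Their poses are not given: they have to be found in the camera images.
- cabinet: grey steel supply cabinet standing fixed on the bench, 200 deep (x) by 300 wide (y) by 170 high, its open front facing -x of its own frame. Origin: centre of its underside, x from front to back, z up. The red door hangs on it. A sprung roller catch is hidden inside, at the top of the front, 30 mm in from the side away from the hinge
- door (a joint): angle of the red door, rad: 0 = shut at its stop, seated on the catch; grows as it swings out to -x of the cabinet (1.57 straight out, 1.9 most). 0.9 kg; hinge friction 0.05 N m, damped, stays where left. The catch is met at about 0.10 and resists to about 0.04 (5 to 8 N, pushed 165 mm from the hinge), then pulls the door to 0; short of that it stays ajar
- door_hinge (a point): on the hinge axis, 88 mm above the bench, fixed in the door: y from free edge to hinge along the outer face, x into the door (shut: parallel to the cabinet's axes). From the cabinet's origin it lies at x -116, y +140 mm. The outer face contains the hinge axis; the flat panel is 280 wide, 15 thick (behind that face), from 12 to 164 mm above the bench
- door_handle (a point): middle of the upright steel bar handle on the door's outer face: 235 mm from the hinge, 35 mm out from the face, 102 mm above the bench; the bar is 90 mm long and its feet stand on the door. Between handle and hinge the face is bare
- bottle_green: half bottle of wine, upright, corked: body 62 mm across up to 135 mm high, shoulder, straight neck 29 mm across from 178 to 226 mm, cork to 240 mm; 0.55 to 0.9 kg; green glass, blue label with a white band, red foil on the neck. Origin: centre of its underside, z up. Which bottle stands in the door's swing varies; the others stand by the open door's outer face and by the cabinet's other front corner
- bottle_amber: half bottle of wine, upright, corked: body 62 mm across up to 135 mm high, shoulder, straight neck 29 mm across from 178 to 226 mm, cork to 240 mm; 0.55 to 0.9 kg; amber glass, orange label with a white band, brass-coloured foil. Origin: centre of its underside, z up. Which bottle stands in the door's swing varies; the others stand by the open door's outer face and by the cabinet's other front corner
- bottle_dark: half bottle of wine, upright, corked: body 62 mm across up to 135 mm high, shoulder, straight neck 29 mm across from 178 to 226 mm, cork to 240 mm; 0.55 to 0.9 kg; nearly black brown glass, white label, dark grey foil. Origin: centre of its underside, z up. Which bottle stands in the door's swing varies; the others stand by the open door's outer face and by the cabinet's other front corner
- mat: round cork mat, 130 mm in diameter, 4 mm thick, fixed flat on the bench. Origin: centre of its underside; a bottle standing on it has its origin 4 mm higher
- heat_gun: yellow cordless heat gun lying on its side on the bench, 60 mm high, barrel 210 mm long along its x axis (60 mm behind to 150 mm ahead of its origin), handle 160 mm long to its -y. Origin: under the barrel. Leave it alone
- label_roll: white roll of labels standing on end on top of the cabinet, 90 mm in diameter, 60 mm high. Origin: centre of its underside. Leave it alone
Not all that is in view belongs to the job. There is more than one size of the bottle_amber; the job needs the larger. Leave any purple look-alike of the bottle_green alone.

How it is judged:
By the outcome, as a careful person would: the job done as asked, in the order asked, and still so for the second after the job is handed in, with the robot touching nothing.
It also fails if it takes over 64 s, if anything falls off the work surface, if the arm or the gripper's body presses on something with over 40 N, if the wrist force passes 120 N, or if a joint passes its speed limit or range.

## Working session

There is one attempt and no reset: what is moved stays moved. The work goes in short steps, Python scripts to look and compute and a shell command to move; the robot and the scene stay as the last step left them, time stands still between calls to the robot, and variables do not carry over. Pictures are saved under pics/ and viewed, and the job is handed in when it is done.

```bash
mkdir -p pics; ls
python3 - <<'E'
from cell import env, viewer
import cv2, numpy as np
print(env.state())
for n in ("scene","top"):
    p,d=viewer.read_camera(n); cv2.imwrite(f"pics/{n}0.png",p); np.save(f"pics/{n}0.npy",d)
    c=viewer.get_calibration(n); print(n,c)
E
```

```text
pics
{'t': 0.0, 'joints': array([ 1.16338445e+00,  4.91593144e-01,  1.55947033e+00,  7.30910541e-06,
        1.09170171e+00, -1.05600794e-01]), 'qvel': array([-1.74028768e-03,  4.31685325e-04, -8.70543212e-06,  2.51590378e-04,
       -8.38381642e-04, -6.81148251e-04]), 'tau': array([-8.67459203e-04, -6.12642574e+01, -2.58163422e+01,  6.92578219e-02,
        4.83128708e-02, -1.48423205e-04]), 'eef_pos': array([185.69353809, 596.60566301, 291.63364221]), 'tcp_rot': array([-3.14042733e+00, -1.30036773e-04,  2.83977812e+00]), 'ft_force': array([-0.14838478,  0.42664302, -0.54740643]), 'moment': array([ 0.04099719,  0.00090952, -0.05756387]), 'opening': 0.9979390519190852}
scene {'fx': 428.9567608593678, 'fy': 428.9567608593678, 'cx': 281.9879024097549, 'cy': 206.31040822887718, 'T': array([[ 4.15505118e-01,  8.60069606e-01, -2.96033392e-01,
         8.92546013e+02],
       [ 9.09584145e-01, -3.94129481e-01,  1.31600291e-01,
        -1.21995260e+02],
       [-3.49007663e-03, -3.23947874e-01, -9.46068494e-01,
         1.26031280e+03],
       [ 0.00000000e+00,  0.00000000e+00,  0.00000000e+00,
         1.00000000e+00]])}
top {'fx': 531.389700503529, 'fy': 531.389700503529, 'cx': 276.2208594800536, 'cy': 206.899968491186, 'T': array([[ 2.20923377e-02, -9.81749938e-01,  1.88888824e-01,
         3.04030408e+02],
       [-9.99700605e-01, -2.36809621e-02, -6.15737703e-03,
         2.42813552e+01],
       [ 1.05180736e-02, -1.88696240e-01, -9.81979174e-01,
         1.42519667e+03],
       [ 0.00000000e+00,  0.00000000e+00,  0.00000000e+00,
         1.00000000e+00]])}
```

View pics/scene0.png

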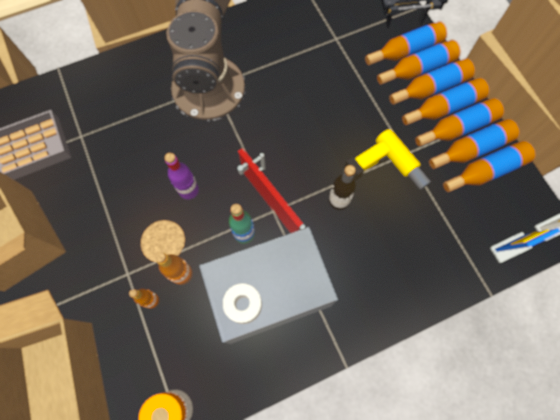

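View pics/top0.png

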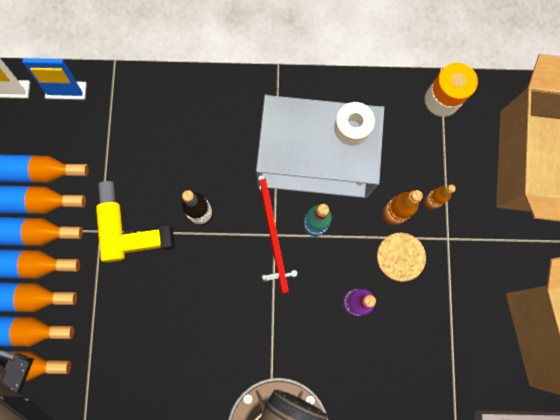

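The green bottle stands in the swing: top (318,218), scene (241,225). The mat is at top (401,257). The dark bottle (197,207) is on the door's outer side, the large amber one (402,206) is by the other corner, and the purple look-alike is at (360,302). Next I'll measure positions.

```bash
cat > h.py <<'E'
import numpy as np
from cell import viewer
def pts(n,d):
    c=viewer.get_calibration(n); v,u=np.mgrid[0:d.shape[0],0:d.shape[1]]
    P=np.stack([(u-c['cx'])/c['fx']*d,(v-c['cy'])/c['fy']*d,d],-1)
    return P@c['T'][:3,:3].T+c['T'][:3,3]
E
python3 - <<'E'
from h import *
from cell import search_frame
import cv2
from scipy.optimize import least_squares
for n in("top","scene"):
    for l in("bottle_green","bottle_amber","bottle_dark","mat","cabinet","door","door_handle","door_hinge","heat_gun"):
        print(n,l,[(np.round(r['centre']).tolist(),round(r['p'],2)) for r in search_frame(n,l)][:4])
D={n:np.load(f"pics/{n}0.npy") for n in("top","scene")}
I={n:cv2.imread(f"pics/{n}0.png") for n in D}
X={n:pts(n,D[n]) for n in D}
for n in D:
    print(n)
    P=X[n]; b,g,r=[I[n][...,k].astype(int) for k in range(3)]
    # cabinet top, z~170
    m=(abs(P[...,2]-170)<8)&(D[n]>0)&(abs(b-r)<40)
    k,lab,st,ce=cv2.connectedComponentsWithStats(m.astype(np.uint8)); i=1+st[1:,4].argmax()
    q=P[lab==i][:,:2]; print("cab",cv2.minAreaRect(q.astype(np.float32)),np.median(P[lab==i][:,2]))
    m=(r>120)&(g<60)&(b<60)&(abs(P[...,2]-164)<8)&(P[...,2]>0)
    k,lab,st,ce=cv2.connectedComponentsWithStats(m.astype(np.uint8)); i=1+st[1:,4].argmax()
    q=P[lab==i]; print("door",cv2.minAreaRect(q[:,:2].astype(np.float32)),cv2.boxPoints(cv2.minAreaRect(q[:,:2].astype(np.float32))).round(),st[i,4])
seeds={"top":dict(green=(318,218),amber=(402,206),small=(440,196),dark=(197,207),purple=(360,302),mat=(401,257)),
"scene":dict(green=(241,225),amber=(174,268),dark=(342,190),purple=(181,177),mat=(158,240))}
for n in seeds:
    for k,(u,v) in seeds[n].items():
        P=X[n][v-35:v+35,u-35:u+35].reshape(-1,3)
        c0=X[n][v,u,:2]
        if k=="mat":
            W=X[n][v-35:v+35,u-35:u+35]; im=I[n][v-35:v+35,u-35:u+35].astype(int)
            m=(im[...,2]>130)&(W[...,2]<12)&(np.hypot(*(W[...,:2]-c0).transpose(2,0,1))<110); q=W[m][:,:2]; print(n,k,cv2.minEnclosingCircle(q.astype(np.float32)),np.median(W[m][:,2])); continue
        near=np.hypot(*(P[:,:2]-c0).T)<60
        q=P[near&(P[:,2]>30)&(P[:,2]<130)]; cam=viewer.get_calibration(n)['T'][:2,3]
        f=lambda c:np.hypot(*(q[:,:2]-c).T)-31
        d=(c0-cam);d/=np.linalg.norm(d)
        s=least_squares(f,q[:,:2].mean(0)+d*20,loss='soft_l1',f_scale=2)
        t=P[near&(P[:,2]>232)]
        print(n,k,s.x.round(1),len(q),"cork top",t.mean(0).round(1) if len(t) else None,P[near][:,2].max().round())
E
```

```text
top bottle_green [([318.0, 218.0], 0.87), ([117.0, 233.0], 0.44)]
top bottle_amber [([402.0, 207.0], 0.96), ([439.0, 194.0], 0.95)]
top bottle_dark [([196.0, 207.0], 0.78), ([310.0, 156.0], 0.17)]
top mat [([401.0, 258.0], 0.77)]
top cabinet [([310.0, 155.0], 0.7)]
top door [([274.0, 244.0], 0.59)]
top door_handle [([276.0, 238.0], 0.96)]
top door_hinge [([275.0, 244.0], 0.67), ([402.0, 210.0], 0.39)]
top heat_gun [([115.0, 236.0], 0.97)]
scene bottle_green [([240.0, 225.0], 0.85), ([182.0, 181.0], 0.64)]
scene bottle_amber [([177.0, 269.0], 0.91), ([146.0, 299.0], 0.57), ([390.0, 158.0], 0.21)]
scene bottle_dark [([344.0, 187.0], 0.76)]
scene mat [([163.0, 238.0], 0.74)]
scene cabinet [([271.0, 277.0], 0.69), ([238.0, 222.0], 0.54)]
scene door [([268.0, 190.0], 0.89)]
scene door_handle [([267.0, 192.0], 0.8)]
scene door_hinge [([265.0, 189.0], 0.62)]
scene heat_gun [([392.0, 158.0], 0.96)]
top
cab ((721.3590698242188, -90.4481201171875), (300.7846374511719, 202.817138671875), 85.47830200195312) 169.42194190551618
door ((480.1971130371094, 20.406335830688477), (275.9449462890625, 14.
[... 439 characters left out ...]
246.0
top amber [ 568.4 -304.9] 267 cork top [ 567.8 -304.1  238.6] 244.0
top small [ 613.3 -421.9] 315 cork top None 169.0
top dark [555.3 219. ] 202 cork top [554.6 218.5 238.7] 245.0
top purple [ 327.9 -194.4] 145 cork top [ 328.  -194.   239.1] 246.0
top mat ((481.7118225097656, -323.7069091796875), 96.80670928955078) 3.2569160494226708
scene green [529.8 -89.4] 214 cork top [531.1 -89.2 239.9] 247.0
scene amber [ 566.1 -304.2] 238 cork top [ 566.9 -303.3  239.3] 244.0
scene dark [554.7 219.7] 258 cork top [555.6 218.8 239.1] 243.0
scene purple [ 325.7 -193.2] 298 cork top [ 328.  -193.   239.2] 245.0
scene mat ((471.3359069824219, -334.863525390625), 94.0901107788086) 3.5381453764132402
```

```bash
cat >> h.py <<'E'
from cell import env
from scipy.spatial.transform import Rotation as Ro
def to(*w):
    s=env.state(); p=s['eef_pos']; R=Ro.from_euler('xyz',s['tcp_rot']).as_matrix()
    print('t',round(s['t'],2),'eef',p.round(1),'rot',s['tcp_rot'].round(3),'F',s['ft_force'].round(1),'op',round(s['opening'],3))
    for q in w:
        q=np.array(q,float); print(q,'cm tool',((R.T@(q-p))/10).round(2)); p=q
E
python3 - <<'E'
from h import *
import cv2
for n,(u,v) in dict(top=(401,257),scene=(158,240)).items():
    d=np.load(f"pics/{n}0.npy"); im=cv2.imread(f"pics/{n}0.png").astype(int); P=pts(n,d)
    m=(P[...,2]<9)&(d>0)&(im[...,2]>130)&(im[...,1]>90)
    k,lab,st,ce=cv2.connectedComponentsWithStats(m.astype(np.uint8),connectivity=4); i=lab[v,u]; q=P[lab==i][:,:2].astype(np.float32)
    print(n,q.min(0),q.max(0),cv2.minEnclosingCircle(q),q.mean(0))
to((186,597,345),(420,450,345),(500,100,345),(531,-90,345),(531,-90,262))
E
```

```text
top [  38.80594 -715.0125 ] [ 537.0973  -102.20272] ((370.0535888671875, -409.2632751464844), 333.7976379394531) [ 432.96567 -356.44327]
scene [ 260.3562 -663.0952] [ 550.5618  -125.30327] ((500.3568115234375, -394.1992492675781), 268.8970947265625) [ 449.8994  -345.90338]
t 1.0 eef [185.7 596.8 292.3] rot [3.142 0.    2.84 ] F [ 0.5 -0.1 -0.4] op 1.002
[186. 597. 345.] cm tool [-0.02  0.03 -5.27]
[420. 450. 345.] cm tool [-26.71  -7.08   0.  ]
[500. 100. 345.] cm tool [-18.04 -31.04  -0.  ]
[531. -90. 345.] cm tool [ -8.61 -17.22  -0.  ]
[531. -90. 262.] cm tool [ 0.  -0.   8.3]
```

```bash
python3 - <<'E'
from h import *
import cv2
from scipy.optimize import least_squares
for n,(u,v) in dict(top=(401,257),scene=(158,240)).items():
    d=np.load(f"pics/{n}0.npy"); im=cv2.imread(f"pics/{n}0.png"); P=pts(n,d); hsv=cv2.cvtColor(im,cv2.COLOR_BGR2HSV)
    m=(P[...,2]<9)&(d>0)&(hsv[...,2]>130)&(hsv[...,1]>70)
    m=cv2.morphologyEx(m.astype(np.uint8),cv2.MORPH_OPEN,np.ones((7,7)))
    k,lab,st,ce=cv2.connectedComponentsWithStats(m,connectivity=4); i=lab[v,u]; q=P[lab==i][:,:2].astype(np.float32)
    print(n,st[i],q.min(0),q.max(0),cv2.minEnclosingCircle(q),q.mean(0))
E
python3 -m inch '{"hand":[1,1,1,1,1,1,1,1],"delta_pos":[[0,0,-2.6],[0,0,-2.7],[-4.5,-1.2,0],[-4.5,-1.2,0],[-4.5,-1.2,0],[-4.5,-1.2,0],[-4.5,-1.2,0],[-4.2,-1.1,0]],"turn":[0,0,0,0,0,0,0,0]}'
python3 - <<'E'
from h import *
to((500,100,345),(531,-90,345),(531,-90,262))
E
```

```text
top [ 378  234   48   40 1126] [ 405.9184  -388.23935] [ 511.49588 -260.0835 ] ((451.55755615234375, -323.8511962890625), 66.35682678222656) [ 456.8961 -325.7784]
scene [141 222  43  33 832] [ 385.89447 -387.99106] [ 501.27853 -253.85895] ((446.2226257324219, -321.8363342285156), 67.98208618164062) [ 444.0757  -319.51254]
t: 1.8
eef_pos: [421.2, 448.3, 345.4]
tcp_rot: [3.141, 0.0, 2.84]
ft_force: [0.4, -0.1, -0.0]
opening: 1.003
t 1.8 eef [421.2 448.3 345.4] rot [3.141 0.    2.84 ] F [ 0.4 -0.1 -0. ] op 1.003
[500. 100. 345.] cm tool [-17.89 -30.9    0.04]
[531. -90. 345.] cm tool [ -8.61 -17.22  -0.  ]
[531. -90. 262.] cm tool [ 0.  -0.   8.3]
```

Mat centre is about (449, -322), and both views agree.

```bash
python3 -m inch '{"hand":[1,1,1,1,1,1,1,1,1,1,1,1,1],"delta_pos":[[-2.2,-3.9,0],[-2.2,-3.9,0],[-2.2,-3.9,0],[-2.2,-3.8,0],[-2.2,-3.8,0],[-2.2,-3.8,0],[-2.2,-3.8,0],[-2.5,-4,0],[-2,-4,0],[-2,-4,0],[-2,-4,0],[-2.2,-3.2,0],[-0.6,-2,0]],"turn":[0,0,0,0,0,0,0,0,0,0,0,0,0]}'
python3 - <<'E'
from h import *
to((531,-90,345),(531,-90,262))
E
```

```text
t: 3.1
eef_pos: [532.2, -91.8, 345.1]
tcp_rot: [-3.141, 0.001, 2.838]
ft_force: [-0.2, -0.1, 0.0]
opening: 1.002
t 3.1 eef [532.2 -91.8 345.1] rot [-3.141e+00  1.000e-03  2.838e+00] F [-0.2 -0.1  0. ] op 1.002
[531. -90. 345.] cm tool [0.17 0.14 0.01]
[531. -90. 262.] cm tool [0.  0.  8.3]
```

```bash
python3 -m inch '{"hand":[1,1,1,1,1],"delta_pos":[[0.16,0.17,2],[0,0,2],[0,0,2],[0,0,1.3],[0,0,1]],"turn":[0,0,0,0,0]}'
python3 - <<'E'
from h import *
import cv2
to((531,-90,262))
for n in("top","scene"):
    p,d=viewer.read_camera(n); cv2.imwrite(f"pics/{n}1.png",p)
a=cv2.imread("pics/scene1.png")[140:300,150:390]; cv2.imwrite("pics/crop1.png",cv2.resize(a,None,fx=3,fy=3))
E
```

```text
t: 3.6
eef_pos: [530.4, -86.9, 261.4]
tcp_rot: [3.142, -0.001, 2.84]
ft_force: [0.2, -0.6, -0.6]
opening: 0.997
t 3.6 eef [530.4 -86.9 261.4] rot [ 3.142e+00 -1.000e-03  2.840e+00] F [ 0.2 -0.6 -0.6] op 0.997
[531. -90. 262.] cm tool [-0.15 -0.28 -0.06]
```

View pics/crop1.png

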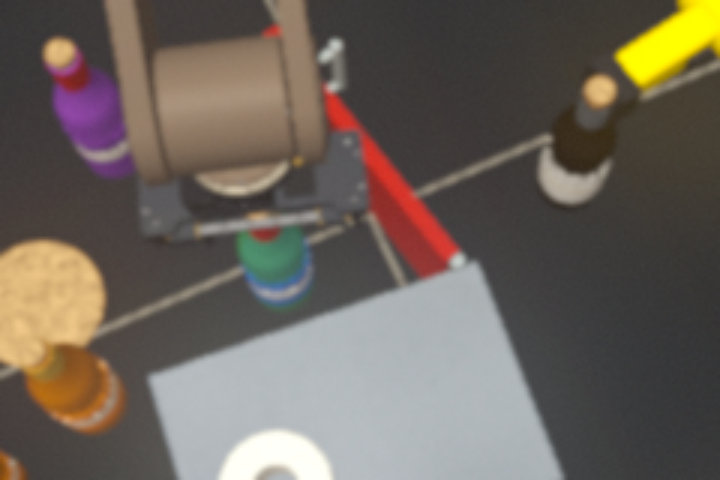

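The gripper is over the green bottle's neck (crop 270,230) and everything else is clear. I'll apply a small correction, then close.

```bash
python3 -m inch '{"hand":[1,1],"delta_pos":[[0,-0.25,0],[0,0,0]],"turn":[0,0]}'
python3 -m inch '{"hand":[0.6,0.4,0.3,0.2,0.1,0,0,0,0,0],"delta_pos":[[0,0,0],[0,0,0],[0,0,0],[0,0,0],[0,0,0],[0,0,0],[0,0,0],[0,0,0],[0,0,0],[0,0,0]],"turn":[0,0,0,0,0,0,0,0,0,0]}'
```

```text
t: 3.9
eef_pos: [530.0, -89.6, 262.9]
tcp_rot: [3.142, 0.001, 2.84]
ft_force: [0.1, -0.9, 0.3]
opening: 1.0
t: 4.9
eef_pos: [529.8, -89.2, 262.2]
tcp_rot: [3.141, 0.0, 2.84]
ft_force: [-0.1, 1.3, 0.1]
opening: 0.289
```

```bash
python3 -m inch '{"hand":[0,0,0,0],"delta_pos":[[0,0,-0.8],[0,0,-1],[0,0,-1],[0,0,0]],"turn":[0,0,0,0]}'
python3 - <<'E'
from h import *
to((529,-89,289),(455,-200,289),(449,-322,289),(449,-322,266))
E
```

```text
t: 5.3
eef_pos: [530.2, -89.4, 291.8]
tcp_rot: [3.142, 0.003, 2.84]
ft_force: [0.1, -0.5, -8.1]
opening: 0.291
t 5.3 eef [530.2 -89.4 291.8] rot [3.142e+00 3.000e-03 2.840e+00] F [ 0.1 -0.5 -8.1] op 0.291
[529. -89. 289.] cm tool [0.13 0.01 0.28]
[ 455. -200.  289.] cm tool [ 3.77e+00 -1.28e+01 -1.00e-02]
[ 449. -322.  289.] cm tool [-3.050e+00 -1.183e+01  1.000e-02]
[ 449. -322.  266.] cm tool [ 0.01 -0.    2.3 ]
```

```bash
python3 -m inch '{"hand":[0,0,0,0,0,0,0,0,0,0,0,0,0,0],"delta_pos":[[0.4,-1,0],[0.7,-2,0],[0.8,-2.5,0],[0.8,-2.5,0],[0.7,-2.5,0],[0.5,-2.3,0],[-0.3,-2.3,0],[-0.6,-2.3,0],[-0.6,-2.3,0],[-0.6,-2,0],[-0.6,-1.6,0],[-0.35,-1.3,0],[0,0,0],[0,0,0]],"turn":[0,0,0,0,0,0,0,0,0,0,0,0,0,0]}'
python3 - <<'E'
from h import *
import cv2
to((449,-322,291),(449,-322,266))
for n in("top","scene"):
    p,d=viewer.read_camera(n); cv2.imwrite(f"pics/{n}2.png",p)
a=np.hstack([cv2.resize(cv2.imread("pics/scene2.png")[170:320,90:290],None,fx=2,fy=2),cv2.resize(cv2.imread("pics/top2.png")[150:300,300:500],None,fx=2,fy=2)]); cv2.imwrite("pics/crop2.png",a)
E
```

```text
t: 6.7
eef_pos: [448.3, -321.5, 289.9]
tcp_rot: [3.141, -0.001, 2.839]
ft_force: [-0.4, 0.4, -8.7]
opening: 0.287
t 6.7 eef [ 448.3 -321.5  289.9] rot [ 3.141e+00 -1.000e-03  2.839e+00] F [-0.4  0.4 -8.7] op 0.287
[ 449. -322.  291.] cm tool [-0.08 -0.03 -0.11]
[ 449. -322.  266.] cm tool [-0.  -0.   2.5]
```

View pics/crop2.png

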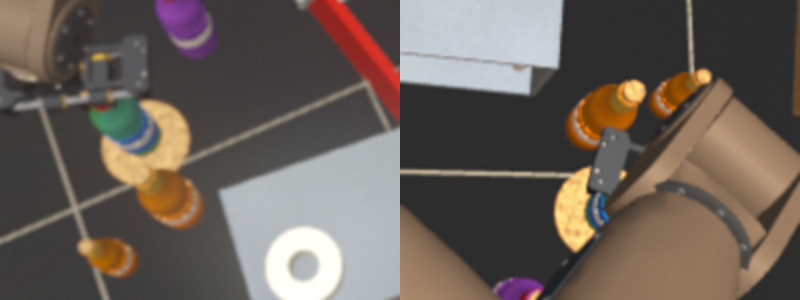

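The bottle is upright over the mat (left panel ~125,135) and clear of the amber one. Lowering now.

```bash
python3 -m inch '{"hand":[0,0,0,0,0,0],"delta_pos":[[0,0,0.8],[0,0,0.8],[0,0,0.4],[0,0,0.2],[0,0,0],[0,0,0]],"turn":[0,0,0,0,0,0]}'
python3 -m inch '{"hand":[0,0,0],"delta_pos":[[0,0,0.15],[0,0,0],[0,0,0]],"turn":[0,0,0]}'
```

```text
t: 7.4
eef_pos: [448.6, -321.7, 268.3]
tcp_rot: [-3.142, 0.0, 2.84]
ft_force: [-0.0, 0.0, -7.8]
opening: 0.287
t: 7.7
eef_pos: [448.5, -321.7, 266.8]
tcp_rot: [3.142, 0.0, 2.84]
ft_force: [0.3, -1.0, -8.2]
opening: 0.285
```

```bash
python3 -m inch '{"hand":[0,0,0],"delta_pos":[[0,0,0.1],[0,0,0],[0,0,0]],"turn":[0,0,0]}'
```

```text
t: 8.0
eef_pos: [448.7, -321.7, 266.2]
tcp_rot: [-3.141, 0.001, 2.84]
ft_force: [0.0, 1.2, 0.0]
opening: 0.291
```

```bash
python3 -m inch '{"hand":[0.4,0.5,0.6,0.8,1,1,1,1],"delta_pos":[[0,0,0],[0,0,0],[0,0,0],[0,0,0],[0,0,0],[0,0,0],[0,0,0],[0,0,0]],"turn":[0,0,0,0,0,0,0,0]}'
python3 -m inch '{"hand":[1,1,1,1,1,1],"delta_pos":[[0,0,-2],[0,0,-2],[0,0,-2],[0,0,-2],[0,0,-2],[0,0,0]],"turn":[0,0,0,0,0,0]}'
python3 - <<'E'
from h import *
import cv2
to()
p,d=viewer.read_camera("scene"); cv2.imwrite(f"pics/scene3.png",p);np.save("pics/scene3.npy",d)
E
```

```text
t: 8.8
eef_pos: [448.6, -321.7, 265.7]
tcp_rot: [3.142, 0.0, 2.84]
ft_force: [0.2, 0.2, 0.2]
opening: 0.904
t: 9.4
eef_pos: [448.9, -321.9, 368.0]
tcp_rot: [-3.14, 0.004, 2.84]
ft_force: [-0.6, -0.6, 0.2]
opening: 1.003
t 9.4 eef [ 448.9 -321.9  368. ] rot [-3.14   0.004  2.84 ] F [-0.6 -0.6  0.2] op 1.003
```

View pics/scene3.png

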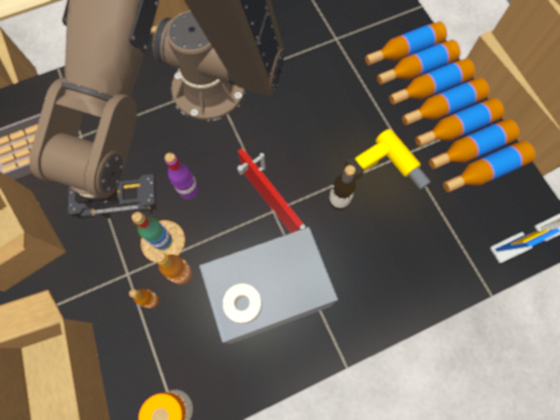

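The green bottle is standing on the mat (scene ~158,238) and nothing else has moved. Next: fingers closed, go over to the door's outer face, and align with it.

```bash
python3 -m inch '{"hand":[0.5,0,0,0,0,0,0,0,0,0,0],"delta_pos":[[1.2,3.7,0],[1.2,3.7,0],[1.2,3.7,0],[1.2,3.7,0],[1.2,3.7,0],[1.2,3.7,0],[1.2,3.7,0],[1.2,3.7,0],[1.2,3.7,0],[1.1,3.8,0],[0,0,0]],"turn":[0,0,0,0,0,0,0,0,0,0,0]}'
python3 -m inch '{"hand":[0,0,0,0,0,0,0,0,0,0],"delta_pos":[[0,0,0],[0,0,0],[0,0,0],[0,0,0],[0,0,0],[0,0,0],[0,0,0],[0,0,0],[0,0,0],[0,0,0]],"turn":[0.12,0.12,0.12,0.12,0.12,0.12,0.12,0.12,0.096,0]}'
python3 - <<'E'
from h import *
import cv2
to((445.5,68,345),(445.5,68,208))
print(env.state()['joints'].round(2))
p,d=viewer.read_camera("scene"); cv2.imwrite(f"pics/scene4.png",p)
P=pts("scene",d)
m=(P[...,2]>222)&(P[...,2]<240)&(P[...,0]>620)&(P[...,0]<850)&(P[...,1]<60)&(P[...,1]>-240)
print("roll",P[m].min(0).round(),P[m].max(0).round())
b,g,r=[p[...,k].astype(int) for k in range(3)]
m=(r>120)&(g<60)&(b<60)&(abs(P[...,2]-164)<8)
print(cv2.boxPoints(cv2.minAreaRect(P[m][:,:2].astype(np.float32))).round())
E
```

```text
t: 10.55
eef_pos: [444.6, 71.2, 364.6]
tcp_rot: [3.141, -0.002, 2.844]
ft_force: [-0.0, -0.1, 1.4]
opening: 0.132
t: 11.55
eef_pos: [445.1, 67.4, 364.8]
tcp_rot: [-3.14, -0.0, 1.782]
ft_force: [0.6, -0.3, -0.9]
opening: 0.006
t 11.55 eef [445.1  67.4 364.8] rot [-3.14  -0.     1.782] F [ 0.6 -0.3 -0.9] op 0.006
[445.5  68.  345. ] cm tool [0.05 0.06 1.98]
[445.5  68.  208. ] cm tool [-0.    0.02 13.7 ]
[ 0.    0.16  1.86 -0.    1.12 -0.21]
roll [ 704. -211.  222.] [ 792. -122.  236.]
[[344.  -1.]
 [347. -16.]
 [618.  43.]
 [614.  59.]]
```

View pics/scene4.png

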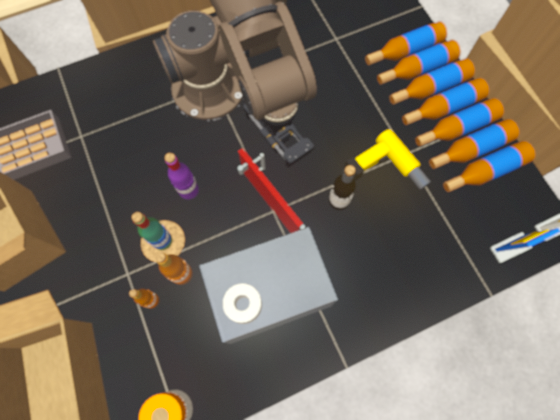

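The gripper is beside the door's outer face (scene ~290,140), with no bottle near. The roll is at x ≥ 704, so it's clear of the body. Now down beside the panel.

```bash
python3 -m inch '{"hand":[0,0,0,0,0],"delta_pos":[[0,0,4.5],[0,0,4.5],[0,0,4],[0,0,2.7],[0,0,0]],"turn":[0,0,0,0,0]}'
python3 -m inch '{"hand":[0,0,0,0,0],"delta_pos":[[-1.2,0,0],[-1.0,0,0],[-0.8,0,0],[-0.3,0,0],[0,0,0]],"turn":[0,0,0,0,0]}'
python3 - <<'E'
from h import *
p=env.state()['eef_pos'];r=p[:2]-np.array([616,59]);y=np.array([.977,.212]);n=np.array([-.212,.977]);print(r@y,r@n)
to()
E
```

```text
t: 12.1
eef_pos: [444.0, 67.7, 205.8]
tcp_rot: [-3.135, -0.001, 1.786]
ft_force: [-0.5, -0.1, 0.1]
opening: 0.005
t: 12.6
eef_pos: [452.4, 35.1, 209.3]
tcp_rot: [3.14, 0.0, 1.783]
ft_force: [0.4, 0.1, -0.0]
opening: 0.0
-164.8993635159104 11.30495518274787
t 12.6 eef [452.4  35.1 209.3] rot [3.14  0.    1.783] F [ 0.4  0.1 -0. ] op 0.0
```

```bash
python3 -m inch '{"hand":[0,0,0,0,0,0,0,0],"delta_pos":[[-0.2,0,0],[-0.33,-0.01,0],[-0.5,-0.02,0],[-0.66,-0.03,0],[-0.66,-0.03,0],[-0.66,-0.03,0],[-0.66,-0.03,0],[-0.66,-0.03,0]],"turn":[-0.01,-0.02,-0.03,-0.04,-0.04,-0.04,-0.04,-0.04]}'
cat >> h.py <<'E'
def dr():
    s=env.state(); p=s['eef_pos'][:2]-np.array([616,59]); r=np.hypot(*p); a=np.arctan2(-p[1],-p[0])
    yaw=s['tcp_rot'][2]-np.pi/2   # y_tool angle
    th=a-np.arcsin(-10/r) if False else a+np.arcsin(10/r)
    print('contact door angle',round(np.radians(85.35)-th,3),'tool-yaw angle',round(np.radians(85.35)-yaw,3),'r',r.round(1),'F',s['ft_force'].round(1),'pos',s['eef_pos'].round(1),'t',round(s['t'],2))
E
python3 -c "
from h import *
dr()"
```

```text
t: 13.4
eef_pos: [464.3, -6.0, 208.7]
tcp_rot: [-3.142, -0.0, 2.047]
ft_force: [0.3, 0.7, 0.2]
opening: 0.003
contact door angle 1.024 tool-yaw angle 1.013 r 165.0 F [0.3 0.7 0.2] pos [464.3  -6.  208.7] t 13.4
```

```bash
python3 -m inch '{"hand":[0,0,0,0,0,0,0,0,0,0,0,0],"delta_pos":[[-0.66,-0.03,0],[-0.66,-0.03,0],[-0.66,-0.03,0],[-0.66,-0.03,0],[-0.66,-0.03,0],[-0.66,-0.03,0],[-0.66,-0.03,0],[-0.66,-0.03,0],[-0.66,-0.03,0],[-0.66,-0.03,0],[-0.5,-0.02,0],[-0.33,-0.01,0]],"turn":[-0.04,-0.04,-0.04,-0.04,-0.04,-0.04,-0.04,-0.04,-0.04,-0.04,-0.03,-0.02]}'
python3 - <<'E'
from h import *
import cv2
dr()
p,d=viewer.read_camera("top"); cv2.imwrite(f"pics/top5.png",p)
p,d=viewer.read_camera("scene"); cv2.imwrite(f"pics/scene5.png",p)
E
```

```text
t: 14.6
eef_pos: [508.1, -65.4, 208.6]
tcp_rot: [3.142, -0.0, 2.496]
ft_force: [-0.3, -0.1, 0.5]
opening: 0.004
contact door angle 0.573 tool-yaw angle 0.564 r 164.6 F [-0.3 -0.1  0.5] pos [508.1 -65.4 208.6] t 14.6
```

View pics/scene5.png

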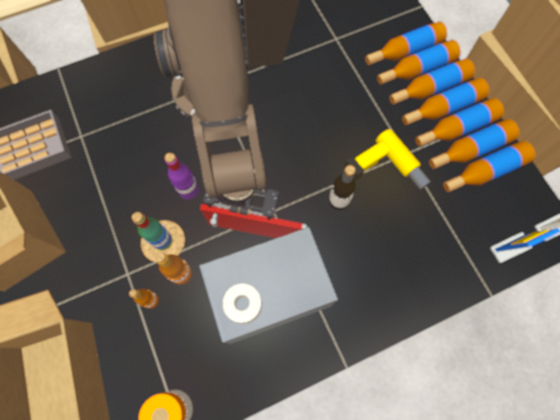

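The door is following, at about 0.57 rad. Its free edge (202,210) is clear of the bottles. I'll continue and slow down before the catch.

```bash
python3 -m inch '{"hand":[0,0,0,0,0,0,0,0,0,0,0,0,0,0],"delta_pos":[[-0.5,-0.02,0],[-0.66,-0.03,0],[-0.66,-0.03,0],[-0.66,-0.03,0],[-0.66,-0.03,0],[-0.66,-0.03,0],[-0.66,-0.03,0],[-0.5,-0.02,0],[-0.5,-0.02,0],[-0.33,-0.01,0],[-0.33,-0.01,0],[-0.33,-0.01,0],[-0.2,0,0],[0,0,0]],"turn":[-0.03,-0.04,-0.04,-0.04,-0.04,-0.04,-0.04,-0.03,-0.03,-0.02,-0.02,-0.02,-0.01,0]}'
python3 -c "
from h import *
dr()"
```

```text
t: 16.1
eef_pos: [566.0, -97.1, 208.7]
tcp_rot: [3.141, 0.0, 2.894]
ft_force: [-0.8, 0.8, -0.2]
opening: 0.005
contact door angle 0.168 tool-yaw angle 0.166 r 163.9 F [-0.8  0.8 -0.2] pos [566.  -97.1 208.7] t 16.1
```

```bash
python3 -m inch '{"hand":[0,0,0,0,0,0,0,0,0,0],"delta_pos":[[-0.17,-0.01,0],[-0.17,-0.01,0],[-0.17,-0.01,0],[-0.17,-0.01,0],[-0.17,-0.01,0],[-0.17,-0.01,0],[-0.17,-0.01,0],[-0.17,-0.01,0],[-0.17,-0.01,0],[-0.17,-0.01,0]],"turn":[-0.01,-0.01,-0.01,-0.01,-0.01,-0.01,-0.01,-0.01,-0.01,-0.01]}'
python3 -c "
from h import *
dr()"
python3 -m inch '{"hand":[0,0,0,0],"delta_pos":[[-0.15,-0.01,0],[-0.12,-0.01,0],[-0.12,0,0],[0,0,0]],"turn":[-0.01,-0.01,-0.01,0]}'
python3 -c "
from h import *
dr()"
```

```text
t: 17.1
eef_pos: [582.0, -101.4, 208.7]
tcp_rot: [3.141, -0.001, 2.995]
ft_force: [-2.0, 1.2, 1.4]
opening: 0.001
contact door angle 0.066 tool-yaw angle 0.066 r 164.0 F [-2.   1.2  1.4] pos [ 582.  -101.4  208.7] t 17.1
t: 17.5
eef_pos: [586.3, -102.4, 208.7]
tcp_rot: [-3.142, 0.0, 3.024]
ft_force: [-0.3, -0.4, -0.4]
opening: 0.003
contact door angle 0.04 tool-yaw angle 0.036 r 164.1 F [-0.3 -0.4 -0.4] pos [ 586.3 -102.4  208.7] t 17.5
```

```bash
python3 -m inch '{"hand":[0,0,0,0,0],"delta_pos":[[-0.12,0,0],[-0.12,0,0],[-0.1,0,0],[-0.1,0,0],[0,0,0]],"turn":[-0.01,-0.01,-0.01,0,0]}'
python3 -c "
from h import *
dr()"
```

```text
t: 18.0
eef_pos: [590.1, -102.7, 208.7]
tcp_rot: [3.141, -0.001, 3.054]
ft_force: [-2.6, 0.1, 1.3]
opening: 0.007
contact door angle 0.016 tool-yaw angle 0.007 r 163.7 F [-2.6  0.1  1.3] pos [ 590.1 -102.7  208.7] t 18.0
```

```bash
python3 -m inch '{"hand":[0,0,0],"delta_pos":[[-0.1,0,0],[-0.05,0,0],[0,0,0]],"turn":[0,0,0]}'
python3 -c "
from h import *
dr()"
```

```text
t: 18.3
eef_pos: [590.4, -102.7, 208.7]
tcp_rot: [3.141, -0.004, 3.054]
ft_force: [-11.6, 0.3, 7.2]
opening: 0.006
contact door angle 0.015 tool-yaw angle 0.007 r 163.7 F [-11.6   0.3   7.2] pos [ 590.4 -102.7  208.7] t 18.3
```

The 11.6 N with almost no motion is more than the catch gives (8 N), so the door is at its stop. Now I'll back off and look.

```bash
python3 -m inch '{"hand":[0,0,0,0,0,0,0,0,0,0,0,0],"delta_pos":[[0.5,0,0],[1,0,0],[2,0,0],[2,0,0],[0,0,-3],[0,0,-4],[0,0,-4],[0,0,-4],[4,0,0],[4,0,0],[3,0,0],[0,0,0]],"turn":[0,0,0,0,0,0,0,0,0,0,0,0]}'
python3 - <<'E'
from h import *
import cv2
dr()
from scipy.optimize import least_squares
for n in("top","scene"):
    p,d=viewer.read_camera(n); cv2.imwrite(f"pics/{n}6.png",p)
    P=pts(n,d); b,g,r=[p[...,k].astype(int) for k in range(3)]
    m=(r>120)&(g<60)&(b<60)&(abs(P[...,2]-164)<8)&(P[...,0]>550)
    q=P[m][:,:2]; rc=cv2.minAreaRect(q.astype(np.float32)); print(n,'door',rc,cv2.boxPoints(rc).round().tolist())
    for k,c0 in dict(green=(449,-322),amber=(567,-304),dark=(555,219),purple=(328,-194)).items():
        near=np.hypot(*(P[...,:2]-c0).transpose(2,0,1))<60
        t=P[near&(P[...,2]>232)&(P[...,2]<255)]; print(k,t.mean(0).round(1) if len(t) else None,len(t))
E
```

```text
t: 19.5
eef_pos: [424.4, -87.7, 359.1]
tcp_rot: [-3.142, 0.001, 3.053]
ft_force: [0.7, 0.8, -1.2]
opening: 0.003
contact door angle 0.795 tool-yaw angle 0.007 r 241.3 F [ 0.7  0.8 -1.2] pos [424.4 -87.7 359.1] t 19.5
top door ((611.6687622070312, -81.83171081542969), (276.2077941894531, 14.152052879333496), 85.6461181640625) [[594.0, -219.0], [608.0, -220.0], [629.0, 55.0], [615.0, 56.0]]
green [ 449.9 -320.9  242.2] 112
amber [ 567.6 -304.   239.3] 97
dark [554.6 218.7 238.5] 95
purple [ 327.6 -195.   239.3] 92
scene door ((621.2450561523438, 44.352134704589844), (10.76582145690918, 0.8013134002685547), 76.58910369873047) [[620.0, 39.0], [620.0, 39.0], [623.0, 49.0], [622.0, 50.0]]
green [ 450.3 -320.6  242.4] 94
amber [ 566.8 -303.3  240. ] 86
dark [555.9 218.7 239.4] 75
purple [ 327.4 -196.4  239. ] 47
```

View pics/scene6.png

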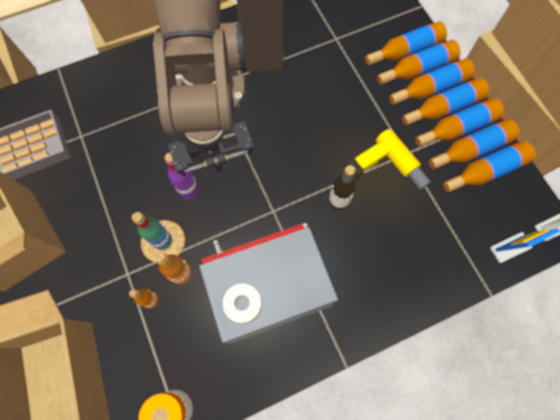

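View pics/top6.png

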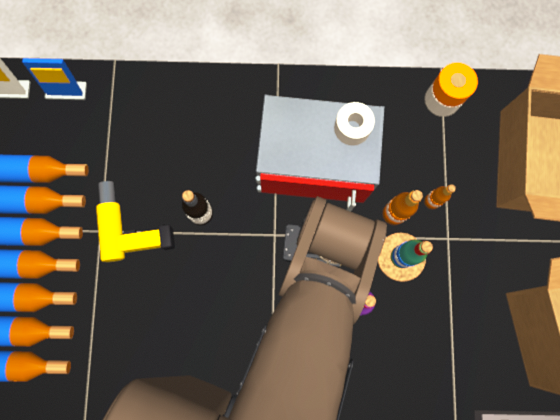

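The door edge is parallel to the cabinet front: 85.6° against 85.2–85.5°, with about 0.01 rad of uncertainty. The green bottle is upright on the mat and the others haven't moved. Handing in.

```bash
python3 -c "
from cell import ticket
print(ticket.job_done())"
```

```text
the job is handed in; nothing more can be done
None
```

The green bottle was the one in the door's swing. I lifted it by the neck, set it down on the cork mat, and then pushed the door shut slowly with closed fingers. The job was handed in at about 19.6 s.

- **Green bottle:** it stands upright at about (450, -321), within 2 mm of the measured mat centre (449, -322). Its top is at about 242 mm.
- **Door:** I felt the catch give way, then met a firm stop at 11.6 N, more than the catch resists. After backing off, the door's edge measured 85.6° against 85.2–85.5° for the cabinet, so it is shut to within about 0.01 rad. Only the top view gave this check, because the scene view showed too little of the door's red edge.
- **Catch not seen directly:** my estimate from the arm's position at the stop read 0.015 rad instead of 0. I put this down to calibration and an assumed finger width.
- **Everything else:** the large amber and dark bottles measured within about 1 mm of where they started. The purple look-alike measured within about 1 mm from above. From the side it was 3 mm off, partly hidden by the gripper. The heat gun and label roll look unmoved in the pictures, though I did not measure them again. At the end the gripper was clear of everything.

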